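Seat a keyed shaft in a pulley hub

ROBOT

A 6-joint arm with a two-finger parallel gripper is mounted at the origin on a cart in front of the work surface, level with it; the furniture and walls round the work are solid. World frame = base frame: x ahead of the robot, y to its left, z up, the work surface at z = 0. Lengths are in m, angles in degrees, forces in N, time in s.
With the tool pointing down it reaches from about 0.3 to 0.95 m from the base axis. Payload 3.1 kg.
Tool frame: the origin (TCP) lies at the very end of the fingers, on their centre line; the grasp point (between the pads) lies 19 mm behind it (tcp_to_grasp is the distance from the TCP to the grasp point, in m); z points along the fingers, y is the line along which they close (so a half turn about z gives the same grasp; the last joint's range is limited). The gripper opens to 85 mm and grips with 20 to 120 N. Pads are 22 mm wide; open, the fingers measure 114 mm over their backs; the gripper's body (76 mm by 85 mm) begins 54 mm behind the grasp point. The pads swing forward as they close: fully open they stand 13 mm farther back than shut.
Start: joints at [72.897, 17.653, 93.61, -0, 68.738, -3.994], TCP at [0.142, 0.609, 0.231] pointing down, gripper open.
Joint ranges: [-175.34, 175.34], [-45.06, 112.39], [2.9, 150.54], [-68.45, 248.45], [3.09, 151.38], [-168.51, 168.51]. Speed limits (degrees/s): [159.86, 159.86, 180, 180, 180, 180].

INTERFACE

Orientations are given as [roll, pitch, yaw] about the fixed x, y, z axes, in that order (R = Rz(yaw) Ry(pitch) Rx(roll)).
In Python, from cell import * gives the robot as it stands.
- The arm moves only by the tool send_rows, never from a script. Its arguments are lists of equal length, an entry for each row: "dp": the shift along the tool's x, y, z in m, a list of three; "twist": the turn, a rotation vector about the tool's x, y, z in degrees, a list of three; "grip": the opening, from -1 (shut) to 1 (fully open). In form: {"dp": [[dx, dy, dz], ...], "twist": [[wx, wy, wz], ...], "grip": [grip, ...]}. A call has 1 to 12 rows; each row shifts and turns the commanded pose from where the row before left it, along the tool's axes as they then stand; what a row does not reach is not made up. A row lasts 1/10 s, in which the tool goes at most 50 mm and 8.59 degrees, less where a joint would pass 70% of its speed; a pose out of reach is approached as far as the arm can. A call with a gripper value outside its range is refused whole. The fingers move at their own pace and stop on an object; "squeeze" is the grip in N (left out, the last holds). Time passes only in rows, so rows that do not move let the fingers close. It gives the time, the measured TCP pose, the force, the opening and the grip force at its end, in the units of the state.
- read_state(): the state, without advancing time (a new reading comes with each control period).
- camera(name): name is "scene" or "top"; returns the picture (420x560x3 uint8, red, green, blue); there is no depth.
- get_calibration(name): a dict with "fov_y" (degrees; the focal length in pixels is half the picture's height over the tangent of half this angle, whatever the lens; pixels are square), "cx", "cy" (the principal point, pixels), "position" and "rotation" of the camera in the world. Camera axes: x right, y down, z forward; pixel columns grow to the right and rows downward; lengths in m; the calibration is good to about 2 mm. A picture is of the moment at which its call begins. get_calibration takes no time and is no camera call.
- finish_job(): hands the job in; it is judged then, once.
The state is a dict: "t": time; "qpos": joint angles; "qd": joint speeds; "joint_torque": joint torques, N m; "position": TCP position; "orientation": TCP orientation; "ft_force": force on the tool from outside, world axes, zero at the start; "moment": the same for the moment, N m; "finger_gap": finger opening in m; "grip_force": force on a finger pad.
Only numpy, scipy, OpenCV 4.12 (cv2) and the standard library are available. Lean on these libraries where they do the work, as an engineer would, in place of code of your own. Each camera call takes 0.05 s, during which the arm holds its last target. There are 200 camera calls.

TASK

Turn the black bar knob on the fixture counter-clockwise (seen from above) until it clicks past its detent and the guard plate stays swung clear of the pulley's bore. Then take the keyed shaft out of its parking block by its square head, put it upright into the bore, turn it until its key slips into the keyway and push it fully home, collar flat on the hub. Finish while still gripping the head and pressing the shaft down with about 10 N; do not let go, do not drop the shaft, leave the guard open and leave the tin, the tape roll and the wick case where they are.

Things in the scene. Friction and masses are not known exactly. Their poses are not given: they have to be found in the camera images.
- fixture: Fixed aluminium base plate, 130 x 200 x 12 mm, on the bench. Origin: on the bench right under the pulley's bore axis; z up. The plate spans -65..65 mm in its x, -55..145 mm in its y. Two toe clamps at x = +-51 mm, up to 50 mm high, hold the pulley. The guard's column stands at y = +80 mm, a small detent housing, 68 mm high, behind it at y = +130 mm.
- pulley: Fixed steel V-belt pulley with an upright round hub, axis vertical, clamped on the fixture at a different angle each time; it cannot turn. Rim 72 mm diameter, 4 to 26 mm above its underside; hub 40 mm diameter, 48 mm high. Origin: centre of the underside, 12 mm above the bench; z up; +x points along the keyway.
- hub_face (a point): Centre of the bore's mouth in the hub's top face, 60 mm above the bench; axes as the pulley's. Bore 18 mm diameter, 48 mm deep down to the plate. The keyway, 7 mm wide, runs the bore's whole depth on the +x side and reaches out to 13.5 mm from the axis.
- guard (a joint): Turn of the knob and guard (rad): 0 = guard disc over the bore, positive counter-clockwise seen from above. A spring detent resists (about 0.1 N m, less from 0.4 on) until about 0.65 rad, then snaps the knob on to the open stop at 1.3 rad and keeps it there; let go before 0.65 it springs back to the stop at 0.
- knob_grip (a point): Grip point of the black bar knob, on the guard's vertical pivot axis, 94 mm above the bench. The bar is 14 mm thick along the point's x, 46 mm long along its y and reaches from 74 to 108 mm above the bench. The axes turn with the knob. Turn it about the vertical through this point.
- guard_disc (a point): Centre of the 48 mm disc at the end of the flat aluminium guard arm (24 mm wide, 66 to 71 mm above the bench) which is fixed under the knob and points along the knob_grip's -y, 80 mm from the pivot. At joint 0 the disc covers the bore.
- holder: Fixed black parking block, 76 x 76 x 55 mm, with a vertical 26 mm through hole in its middle, in which the shaft stands. Origin: centre of the underside.
- shaft: Loose one-piece steel shaft, about 0.2 kg, standing upright in the block, collar on the block's top. Origin: centre of the collar's underside (seating face); z up; +x points to the key. Collar 34 mm diameter, 6 mm thick, with a nib 6 mm wide, reaching 23 mm from the axis, on the +x side above the key. Fully home the origin is at hub_face and +x along the keyway.
- shaft_head (a point): Grip point in the square head above the collar, 34 mm above the shaft's origin, axes as the shaft's. The head is 22 x 22 mm, its faces square to x and y, and reaches from 6 to 52 mm above the shaft's origin.
- shaft_tip (a point): Centre of the shaft's lower end, 38 mm below its origin. The shaft is 16 mm in diameter, its last 4 mm taper to 10 mm. The key, 5 mm wide, stands out to 12 mm from the axis on the +x side over the 20 mm next to the collar; the lower 18 mm are plain and enter the bore at any angle.
- grease_tin: Bystander: round tin 60 mm diameter, 30 mm high, behind the fixture. Origin: centre of the underside.
- tape_roll: Bystander: black tape roll 70 mm diameter, 19 mm high, lying to the right of the fixture. Origin: centre of the underside.
- wick_case: Bystander: stack of three round wick reels, 40 mm diameter, 29 mm high, to the left of the parking block. Origin: centre of the underside.

How it is judged:
By the outcome, as a careful person would: the job done as asked, in the order asked, and still so for the second after the job is handed in, while the arm keeps its last pose, push and grip.
It also fails if it takes over 56 s, if anything falls off the work surface, if the arm or the gripper's body presses on something with over 40 N, if the wrist force passes 120 N, or if a joint passes its speed limit or range.

## Working session

There is one attempt and no reset: what is moved stays moved. The work goes in short steps, Python scripts to look and compute and a tool call to move; the robot and the scene stay as the last step left them, time stands still between calls to the robot, and variables do not carry over. Pictures are saved under pics/ and viewed, at most 10 in all, crops included, and the job is handed in when it is done.

Besides the shell and the picture viewer there is one more tool, called after "Emit:" as name(argument=value, ...), one argument or row to a line, values as JSON. send_rows: Moves the arm, as the interface text tells. Its arguments: {"type":"object","properties":{"dp":{"type":"array"},"twist":{"type":"array"},"grip":{"type":"array"},"squeeze":{"type":"number"}},"required":["dp","twist","grip"]}

```bash
mkdir -p pics; ls
python3 - <<'E'
from cell import *
import cv2,json
for n in ("scene","top"):
    c=get_calibration(n); print(n,c)
    cv2.imwrite(f"pics/{n}0.png",camera(n)[:,:,::-1])
print(read_state())
E
```

```text
pics
scene {'fov_y': 52.52103871490054, 'cx': 280.8428618992736, 'cy': 207.47263643718472, 'position': array([-0.16888203,  0.42472573,  0.58557905]), 'rotation': array([-120.42217371,   -0.21528151, -126.42889835])}
top {'fov_y': 50.12998801855919, 'cx': 277.86871026773775, 'cy': 215.61646559908678, 'position': array([ 0.40470922, -0.06478877,  1.26529914]), 'rotation': array([-174.10315771,   -1.10958269,  -90.47802189])}
{'t': 0.1, 'qpos': array([ 7.28970589e+01,  1.77003338e+01,  9.36833507e+01,  1.69955171e-04,
        6.87365235e+01, -3.99240681e+00]), 'qd': array([-0.07480444, -0.04210158, -0.14595166,  0.0750011 ,  0.03432544,
       -0.01074711]), 'joint_torque': array([-1.01167028e-03, -4.16406012e+01, -2.77640998e+01, -1.74429547e-04,
        4.08818771e-03, -1.02761166e-05]), 'position': array([0.14156137, 0.60798558, 0.23014367]), 'orientation': array([-1.79880095e+02, -8.52725617e-03,  1.66889395e+02]), 'ft_force': array([ 0.08062366, -0.19083327, -0.5533463 ]), 'moment': array([ 0.0352053 , -0.00101491, -0.00910297]), 'grip_force': 0.0, 'finger_gap': 0.08565529741010035}
```

View pics/scene0.png

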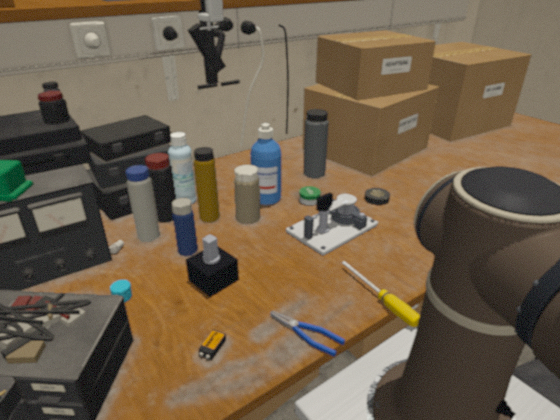

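View pics/top0.png

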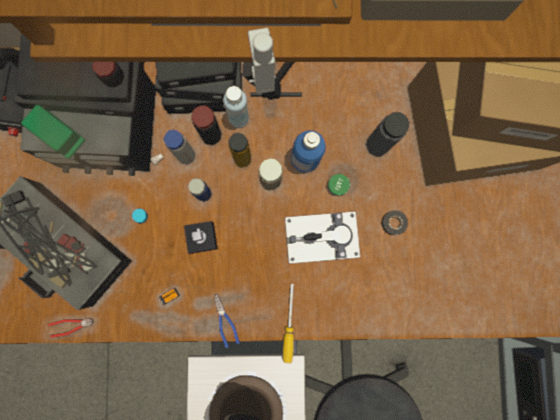

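The scene view shows the holder at about (212,270), with the shaft head at (210,248), and the fixture at about (333,222). In the top view the holder is at (200,237), the fixture plate spans (286..358, 212..262), the tin is at (339,184) and the tape at (394,222). I'll zoom in on both.

Run:
```python
import cv2,numpy as np
t=cv2.imread("pics/top0.png");s=cv2.imread("pics/scene0.png")
z=lambda im,x,y,w,h,k:cv2.resize(im[y:y+h,x:x+w],None,fx=k,fy=k,interpolation=cv2.INTER_CUBIC)
a=np.hstack([z(t,280,205,84,64,5),z(t,178,215,48,48,20/3)[:320]])
b=np.hstack([z(s,280,180,100,70,4.5)[:,:450],z(s,180,230,64,66,4.5)[:,:290]])
o=np.zeros((600,800,3),np.uint8);b=b[:280]
o[:a.shape[0],:a.shape[1]]=a;o[320:320+b.shape[0],:b.shape[1]]=b
cv2.imwrite("pics/zoom1.png",o)
```

```text
Traceback (most recent call last):
ValueError: all the input array dimensions except for the concatenation axis must match exactly, but along dimension 0, the array at index 0 has size 315 and the array at index 1 has size 297
```

Run:
```python
import cv2,numpy as np
t=cv2.imread("pics/top0.png");s=cv2.imread("pics/scene0.png")
z=lambda im,x,y,w,h,k:cv2.resize(im[y:y+h,x:x+w],None,fx=k,fy=k,interpolation=cv2.INTER_CUBIC)
o=np.zeros((600,800,3),np.uint8)
def put(a,x,y): o[y:y+a.shape[0],x:x+a.shape[1]]=a
put(z(t,280,205,84,62,5),0,0); put(z(t,178,215,48,48,6),480,0)
put(z(s,280,185,110,65,4),0,320); put(z(s,180,230,64,66,4),480,320)
cv2.imwrite("pics/zoom1.png",o)
```

```text
(no output)
```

View pics/zoom1.png

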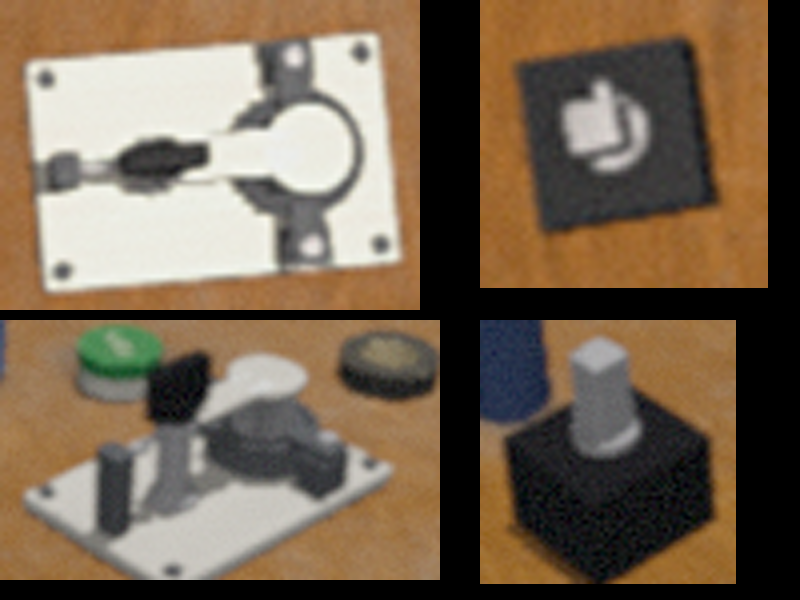

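```bash
cat > h.py <<'E'
import cv2,numpy as np
from scipy.spatial.transform import Rotation as Ro
from cell import *
def cam(n):
    c=get_calibration(n);f=210/np.tan(np.radians(c["fov_y"]/2))
    return c["cx"],c["cy"],f,np.array(c["position"]),Ro.from_euler("xyz",c["rotation"],degrees=True).as_matrix()
def ray(n,uv):
    cx,cy,f,p,R=cam(n);uv=np.atleast_2d(uv).astype(float)
    return p,np.c_[(uv[:,0]-cx)/f,(uv[:,1]-cy)/f,np.ones(len(uv))]@R.T
def toz(n,uv,z):
    p,d=ray(n,uv);return (p+d*((z-p[2])/d[:,2])[:,None])[:,:2]
def proj(n,X):
    cx,cy,f,p,R=cam(n);q=(np.atleast_2d(X)-p)@R
    return np.c_[cx+f*q[:,0]/q[:,2],cy+f*q[:,1]/q[:,2]]
def tri(u1,u2):
    (p,a),(q,b)=ray("top",u1),ray("scene",u2);a,b=a[0],b[0]
    s=np.linalg.lstsq(np.c_[a,-b],q-p,rcond=None)[0]
    return (p+a*s[0]+q+b*s[1])/2,np.linalg.norm(p+a*s[0]-q-b*s[1])
def blob(m,roi):  # largest contour inside roi x0,y0,x1,y1
    k=np.zeros(m.shape,np.uint8);x0,y0,x1,y1=roi;k[y0:y1,x0:x1]=m[y0:y1,x0:x1]
    c=max(cv2.findContours(k,cv2.RETR_EXTERNAL,cv2.CHAIN_APPROX_NONE)[0],key=cv2.contourArea)
    return c
E
python3 - <<'E'
from h import *
np.set_printoptions(precision=4,suppress=True)
t=cv2.imread("pics/top0.png");hsv=cv2.cvtColor(t,cv2.COLOR_BGR2HSV);S,V=hsv[...,1],hsv[...,2]
nb=((S<90)).astype(np.uint8)*255
c=blob(nb,(275,200,368,275)); r=cv2.minAreaRect(c);w=toz("top",cv2.boxPoints(r),.012);print("plate",r,"\n",w,w.mean(0),np.linalg.norm(np.diff(w,axis=0),axis=1))
print(np.degrees(np.arctan2(*(np.diff(w,axis=0)[:,::-1].T))))
c=blob(((V<110)|(S<90)).astype(np.uint8)*255,(178,215,226,263)); r=cv2.minAreaRect(c);w=toz("top",cv2.boxPoints(r),.055);print("holder",r,"\n",w,w.mean(0),np.linalg.norm(np.diff(w,axis=0),axis=1),np.degrees(np.arctan2(*(np.diff(w,axis=0)[:,::-1].T))))
print(V[225:248,186:212]); 
print(hsv[222:245,286:325,2])
E
```

```text
plate ((322.0518798828125, 236.9849395751953), (47.38190841674805, 72.56745910644531), 85.13549041748047) 
 [[ 0.5315 -0.107 ]
 [ 0.5476 -0.3112]
 [ 0.415  -0.3189]
 [ 0.3996 -0.1169]] [ 0.4734 -0.2135] [0.2048 0.1328 0.2026]
[ -85.4798 -176.6518   94.3511]
holder ((200.4190673828125, 236.9739532470703), (29.11895179748535, 30.183353424072266), 81.25383758544922) 
 [[0.5061 0.1657]
 [0.518  0.0857]
 [0.4403 0.0733]
 [0.4287 0.1529]] [0.4733 0.1194] [0.0809 0.0786 0.0804] [ -81.5523 -170.9624   98.3178]
[[ 91  81  76  67  59  57  59  64  49  59  55  55  58  53  53  57  55  54
   60  60  58  60  61  63  59  60]
 [ 52  52  58  60  52  59  56  59  55  54  52  50  53  59  53  55  62  60
   56  64  60  59  58  56  59  56]
 [ 54  60  56  54  59  55  55  57  57  62  58  71  70  65  60  58  57  57
   62  61  54  55  60  55  58  58]
 [ 53  61  56  57  57  50  61  55  53  60  74 108 123  94  59  53  58  56
   62  62  61  60  58  59  62  62]
 [ 52  56  51  56  61  59  57  57  52  56  96 166 182 139  82  61  51  52
   58  57  59  60  61  61  62  60]
 [ 53  54  59  53  52  55  51  50  43  50  97 1
[... 4965 characters left out ...]
  92 117 181 228 234 236 232 230
  221 216 211]
 [128 119 128 102  75  90 103 105 103 123 169 171 165 160 163 165 166 147
  131 112 102 101  98 101  91  79  86 118 148 160 176 188 193 194 198 192
  197 217 225]
 [126 115 123 104  75  74  96 113 125 164 216 234 231 232 235 234 232 201
  156 120 106 100  96 103 108 111 107 137 184 226 228 228 226 226 227 226
  228 234 239]
 [126 123 156 148 145 146 172 196 222 231 240 239 239 239 238 239 242 233
  204 168 154 149 137 136 150 168 177 190 226 240 240 238 238 238 238 237
  238 238 239]
 [130 169 218 233 235 234 235 236 238 239 236 238 236 235 238 237 238 237
  236 232 232 234 231 215 211 228 233 233 236 238 238 238 236 238 238 237
  236 236 238]]
```

Run:
```python
from h import *
np.set_printoptions(precision=4,suppress=True)
print("head tri",tri((196,235.8),(209.6,237.6)), toz("top",(196,235.8),.107))
s=toz("top",(196,235.8),.107)[0]
n=toz("top",(197.9,229),.061)[0]; print("nib",n-s,np.degrees(np.arctan2(*(n-s)[::-1])))
print("collar pred px",proj("top",[*s,.061]))
# knob: dark blob in both views
for nm,roi in (("top",(298,228,324,246)),("scene",(310,188,336,208))):
    im=cv2.imread(f"pics/{nm}0.png");V=im.max(2)
    c=blob((V<85).astype(np.uint8)*255,roi);print(nm,cv2.boundingRect(c),cv2.minAreaRect(c))
b=np.array([.4769,-.2584]);print(proj("top",[[*b,.071],[.4707,-.1786,.108],[.4707,-.1786,.074]]),proj("scene",[[*b,.071],[.4707,-.1786,.108],[.4707,-.1786,.074]]))
```

```text
head tri (array([0.4735, 0.1231, 0.1072]), np.float64(0.0006936177310295327)) [[0.4733 0.1229]]
nib [0.0209 0.0026] 6.9968474850385745
collar pred px [[198.7856 236.7978]]
top (304, 233, 17, 9) ((312.0, 237.0), (8.0, 16.0), 90.0)
scene (313, 193, 20, 15) ((323.39410400390625, 201.02352905273438), (13.666620254516602, 18.98141860961914), 77.47119140625)
[[341.469  234.2082]
 [313.0249 235.9448]
 [311.7815 236.6825]] [[346.8648 197.7233]
 [325.2748 194.7081]
 [324.4651 207.2572]]
```

The triangulated head top comes out at (0.473, 0.123, 0.107), and the height matches. I'm moving to above the knob.

Emit:
send_rows(
  dp=[
    [-0.025, -0.0346, -0.02],
    [-0.025, -0.0346, -0.02],
    [-0.025, -0.0346, -0.02],
    [-0.025, -0.0346, -0.02],
    [-0.025, -0.0346, 0],
    [-0.025, -0.0346, 0],
    [-0.025, -0.0346, 0],
    [-0.025, -0.0346, 0],
    [-0.025, -0.0346, 0],
    [-0.025, -0.0346, 0],
  ],
  twist=[
    [0, 0, 0],
    [0, 0, 0],
    [0, 0, 0],
    [0, 0, 0],
    [0, 0, 0],
    [0, 0, 0],
    [0, 0, 0],
    [0, 0, 0],
    [0, 0, 0],
    [0, 0, 0],
  ],
  grip=[1, 1, 1, 1, 1, 1, 1, 1, 1, 1],
  squeeze=20,
)

```text
t: 1.1
position: [0.3068, 0.2133, 0.311]
orientation: [-180.0, 0.0, 166.9]
ft_force: [1.8, 0.4, -0.3]
finger_gap: 0.0852
grip_force: 0.0
```

Emit:
send_rows(
  dp=[
    [-0.025, -0.0346, 0],
    [-0.025, -0.0346, 0],
    [-0.025, -0.0346, 0],
    [-0.025, -0.0346, 0],
    [-0.025, -0.0346, 0],
    [-0.025, -0.0346, 0],
    [-0.025, -0.0346, 0],
    [-0.025, -0.0346, 0],
    [-0.025, -0.0346, 0],
    [-0.024, -0.0346, 0],
  ],
  twist=[
    [0, 0, 0],
    [0, 0, 0],
    [0, 0, 0],
    [0, 0, 0],
    [0, 0, 0],
    [0, 0, 0],
    [0, 0, 0],
    [0, 0, 0],
    [0, 0, 0],
    [0, 0, 0],
  ],
  grip=[1, 1, 1, 1, 1, 1, 1, 1, 1, 1],
)

```text
t: 2.1
position: [0.4709, -0.1801, 0.3107]
orientation: [180.0, -0.0, 166.9]
ft_force: [0.8, 1.4, 0.0]
finger_gap: 0.0852
grip_force: 0.0
```

Emit:
send_rows(
  dp=[
    [0, 0, 0.015],
    [0, 0, 0.015],
    [0, 0, 0.015],
    [0, 0, 0.015],
    [0, 0, 0.015],
    [0, 0, 0.015],
    [0, 0, 0.015],
    [0, 0, 0.015],
    [0, 0, 0.01],
    [0, 0, 0],
  ],
  twist=[
    [0, 0, 8.1],
    [0, 0, 8.1],
    [0, 0, 8.1],
    [0, 0, 8.1],
    [0, 0, 8.1],
    [0, 0, 8.1],
    [0, 0, 8],
    [0, 0, 8],
    [0, 0, 7.9],
    [0, 0, 0],
  ],
  grip=[1, 1, 1, 1, 1, 1, 1, 1, 1, 1],
)

```text
t: 3.1
position: [0.4691, -0.1776, 0.1791]
orientation: [-179.8, -0.1, 94.4]
ft_force: [-0.2, -0.3, -0.4]
finger_gap: 0.0853
grip_force: 0.0
```

Emit:
send_rows(
  dp=[
    [0, 0, 0.03],
    [0, 0, 0.03],
    [0, 0, 0.025],
    [0, 0, 0.015],
    [0, 0, 0],
    [0, 0, 0],
  ],
  twist=[
    [0, 0, 0],
    [0, 0, 0],
    [0, 0, 0],
    [0, 0, 0],
    [0, 0, 0],
    [0, 0, 0],
  ],
  grip=[1, 1, 1, 1, 1, 1],
)

```text
t: 3.7
position: [0.4712, -0.1786, 0.0818]
orientation: [180.0, 0.0, 94.5]
ft_force: [0.7, -0.3, 0.1]
finger_gap: 0.0862
grip_force: 0.0
```

Emit:
send_rows(
  dp=[
    [0, 0, 0],
    [0, 0, 0],
    [0, 0, 0],
    [0, 0, 0],
    [0, 0, 0],
    [0, 0, 0],
  ],
  twist=[
    [0, 0, 0],
    [0, 0, 0],
    [0, 0, 0],
    [0, 0, 0],
    [0, 0, 0],
    [0, 0, 0],
  ],
  grip=[0, -0.3, -0.5, -1, -1, -1],
  squeeze=20,
)

```text
t: 4.3
position: [0.4711, -0.1785, 0.0817]
orientation: [180.0, 0.0, 94.4]
ft_force: [0.6, 0.9, 2.6]
finger_gap: 0.0136
grip_force: 23.5
```

```bash
cat > st.py <<'E'
from cell import *
import numpy as np
np.set_printoptions(precision=4,suppress=True)
s=read_state()
for k in ("t","position","orientation","ft_force","moment","finger_gap","grip_force"):print(k,s[k])
E
python3 st.py
```

```text
t 4.3
position [ 0.4711 -0.1785  0.0817]
orientation [179.9663   0.0119  94.3901]
ft_force [0.5951 0.8643 2.6457]
moment [ 0.0834  0.0424 -0.0206]
finger_gap 0.013560200506258393
grip_force 23.518956899642944
```

Emit:
send_rows(
  dp=[
    [0, 0, 0],
    [0, 0, 0],
    [0, 0, 0],
    [0, 0, 0],
    [0, 0, 0],
    [0, 0, 0],
    [0, 0, 0],
    [0, 0, 0],
    [0, 0, 0],
    [0, 0, 0],
    [0, 0, 0],
    [0, 0, 0],
  ],
  twist=[
    [0, 0, 0],
    [0, 0, -6],
    [0, 0, -7],
    [0, 0, -7],
    [0, 0, -7],
    [0, 0, -7],
    [0, 0, -7],
    [0, 0, -7],
    [0, 0, -7],
    [0, 0, -7],
    [0, 0, -7],
    [0, 0, -5.5],
  ],
  grip=[-1, -1, -1, -1, -1, -1, -1, -1, -1, -1, -1, -1],
  squeeze=60,
)

```text
t: 5.5
position: [0.4702, -0.1793, 0.0818]
orientation: [-179.9, -0.1, 169.2]
ft_force: [-3.2, -2.6, 5.2]
finger_gap: 0.0128
grip_force: 61.5
```

Emit:
send_rows(
  dp=[
    [0, 0, 0],
    [0, 0, 0],
  ],
  twist=[
    [0, 0, 0],
    [0, 0, 0],
  ],
  grip=[-1, -1],
  squeeze=20,
)

```text
t: 5.7
position: [0.4702, -0.1793, 0.0818]
orientation: [-179.9, -0.1, 168.9]
ft_force: [-4.5, -2.7, 6.3]
finger_gap: 0.0128
grip_force: 61.4
```

```bash
python3 st.py
```

```text
t 5.7
position [ 0.4702 -0.1793  0.0818]
orientation [-179.9103   -0.0687  168.9321]
ft_force [-4.518  -2.7119  6.3382]
moment [-0.2928  0.5075 -0.0495]
finger_gap 0.012778156957368147
grip_force 61.44027829170227
```

Emit:
send_rows(
  dp=[
    [0, 0, 0],
    [0, 0, 0],
    [0, 0, 0],
    [0, 0, -0.02],
    [0, 0, -0.03],
    [0, 0, -0.035],
    [0, 0, -0.035],
  ],
  twist=[
    [0, 0, 0],
    [0, 0, 0],
    [0, 0, 0],
    [0, 0, 0],
    [0, 0, 0],
    [0, 0, 0],
    [0, 0, 0],
  ],
  grip=[0, 0.3, 0.5, 0.5, 0.5, 0.5, 0.5],
)

```text
t: 6.4
position: [0.4704, -0.178, 0.2019]
orientation: [180.0, -0.1, 168.9]
ft_force: [0.1, -0.3, 0.4]
finger_gap: 0.064
grip_force: 0.0
```

Emit:
send_rows(
  dp=[
    [0.007, 0.037, 0],
    [0.007, 0.037, 0],
    [0.007, 0.037, 0],
    [0.007, 0.037, 0],
    [0.007, 0.037, 0],
    [0.007, 0.037, 0],
    [0.007, 0.037, 0],
    [0.007, 0.037, 0],
    [0, 0, 0],
    [0, 0, 0],
  ],
  twist=[
    [0, 0, 0],
    [0, 0, 0],
    [0, 0, 0],
    [0, 0, 0],
    [0, 0, 0],
    [0, 0, 0],
    [0, 0, 0],
    [0, 0, 0],
    [0, 0, 0],
    [0, 0, 0],
  ],
  grip=[1, 1, 1, 1, 1, 1, 1, 1, 1, 1],
)

```text
t: 7.4
position: [0.4726, 0.1235, 0.201]
orientation: [-180.0, -0.0, 169.0]
ft_force: [-0.3, 0.1, -0.2]
finger_gap: 0.0852
grip_force: 0.0
```

```bash
python3 - <<'E'
from h import *
T=[camera("top") for _ in range(3)];S=[camera("scene") for _ in range(3)]
t=np.mean(T,0).astype(np.uint8)[:,:,::-1];s=np.mean(S,0).astype(np.uint8)[:,:,::-1]
cv2.imwrite("pics/top1.png",t);cv2.imwrite("pics/scene1.png",s)
z=lambda im,x,y,w,h,k:cv2.resize(im[y:y+h,x:x+w],None,fx=k,fy=k,interpolation=cv2.INTER_CUBIC)
o=np.zeros((600,800,3),np.uint8)
def put(a,x,y): o[y:y+a.shape[0],x:x+a.shape[1]]=a
put(z(t,326,220,30,30,13),0,0);put(z(s,330,180,36,36,11),400,0)
put(z(t,280,200,90,66,3),0,400);put(z(s,280,180,110,65,3),400,400)
cv2.imwrite("pics/zoom2.png",o)
h=[.4772,-.2592,.060];print(proj("top",h),proj("scene",h))
E
python3 st.py
```

```text
[[341.10834637 234.34605113]] [[346.65069959 201.426811  ]]
t 7.7
position [0.473  0.1218 0.2012]
orientation [-179.9914   -0.0051  168.7843]
ft_force [-0.6211 -0.2614  0.4999]
moment [0.0154 0.034  0.0067]
finger_gap 0.08535604431893432
grip_force 0.0
```

View pics/zoom2.png

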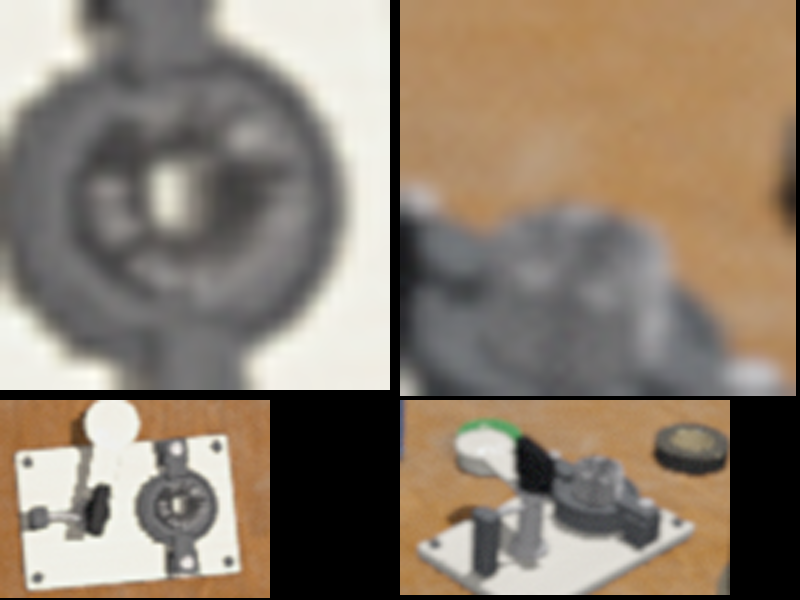

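The picture shows the guard swung clear, with the disc off to the rear. The bore sits at about (341,234) in the top view, and a dark slot that looks like the keyway points right in the image. I'll sample a polar profile to get its angle.

Run:
```python
from h import *
g=cv2.cvtColor(cv2.imread("pics/top1.png"),cv2.COLOR_BGR2GRAY).astype(np.float32)
print(g[224:246,330:353].astype(int))
a=np.arange(-180,180,10)
for r in (.006,.0085,.0105,.0115,.0125,.0145,.017):
    X=np.c_[.4772+r*np.cos(np.radians(a)),-.2592+r*np.sin(np.radians(a)),np.full(len(a),.060)]
    p=proj("top",X).astype(np.float32)
    v=cv2.remap(g,p[:,:1],p[:,1:],cv2.INTER_CUBIC).ravel().astype(int)
    print(r,dict(zip(a.tolist(),v.tolist())))
```

```text
[[240 238 196 134 108  93 102 115 112 111 111 107  95  96 115 144 185 229
  240 241 239 239 239]
 [183 169 141 111  91  79  92 103 103  97  93  92  91  95  90  92 119 166
  216 236 241 239 238]
 [129 109 100 100  99  87  86 102 107 112 108 109 113 116 110  97  94 107
  151 209 235 239 238]
 [101  98 104 109 115 111 112 118 119 119 111 108 123 123 114 114 100  90
  100 158 225 241 240]
 [ 99 102 114 117 113 117 124 132 131 124 104 104 113 109 106 113 115 104
   89 119 188 232 239]
 [104 111 118 112  94  87  97 117 120 104  92  98 100 108 131 138 131 117
  101 100 137 198 233]
 [108 116 112  96  76  75  82 100  95  84  72  83  92 121 157 159 143 124
  115  96 113 174 230]
 [113 115  98  76  70  72  74  82  85  83  86  87  92 110 136 134 129 129
  122 105 100 147 224]
 [117 114  89  69  71  71  71  94 130 132 120 114  98  87  92  99 102 103
  109 110  94 121 193]
 [114  98  80  93  98  87  80 130 198 187 145 110  86  69  70  76  84  89
  106 109  91 110 176]
 [113  93  92 123 138 115  91 139 216 202 150 107  82  65  69  76  94 114
  125 120  96 106 162]
 [115  90  88 111 125 107  85 135
[... 2766 characters left out ...]
5 {-180: 111, -170: 109, -160: 107, -150: 109, -140: 112, -130: 115, -120: 121, -110: 124, -100: 109, -90: 105, -80: 89, -70: 90, -60: 112, -50: 138, -40: 161, -30: 143, -20: 106, -10: 98, 0: 98, 10: 90, 20: 92, 30: 98, 40: 92, 50: 81, 60: 74, 70: 75, 80: 83, 90: 88, 100: 85, 110: 102, 120: 103, 130: 86, 140: 93, 150: 95, 160: 94, 170: 103}
0.017 {-180: 133, -170: 125, -160: 128, -150: 132, -140: 130, -130: 129, -120: 133, -110: 141, -100: 132, -90: 124, -80: 97, -70: 98, -60: 125, -50: 145, -40: 152, -30: 128, -20: 106, -10: 110, 0: 103, 10: 104, 20: 121, 30: 123, 40: 107, 50: 80, 60: 70, 70: 72, 80: 98, 90: 120, 100: 113, 110: 129, 120: 112, 130: 87, 140: 110, 150: 122, 160: 122, 170: 124}
```

Emit:
send_rows(
  dp=[
    [0, 0, 0.01],
    [0, 0, 0.03],
    [0, 0, 0.03],
    [0, 0, 0.03],
    [0, 0, 0.02],
    [0, 0, 0.009],
    [0, 0, 0],
    [0, 0, 0],
  ],
  twist=[
    [0, 0, -6.2],
    [0, 0, -6.2],
    [0, 0, -6.1],
    [0, 0, 0],
    [0, 0, 0],
    [0, 0, 0],
    [0, 0, 0],
    [0, 0, 0],
  ],
  grip=[1, 1, 1, 1, 1, 1, 1, 1],
)

```text
t: 8.5
position: [0.4739, 0.1226, 0.0731]
orientation: [180.0, 0.1, -172.6]
ft_force: [0.1, 0.4, 0.3]
finger_gap: 0.085
grip_force: 0.0
```

Emit:
send_rows(
  dp=[
    [0, 0, 0],
    [0, 0, 0],
    [0, 0, 0],
    [0, 0, 0],
    [0, 0, 0],
    [0, 0, 0],
    [0, 0, 0],
  ],
  twist=[
    [0, 0, 0],
    [0, 0, 0],
    [0, 0, 0],
    [0, 0, 0],
    [0, 0, 0],
    [0, 0, 0],
    [0, 0, 0],
  ],
  grip=[0.2, 0, -0.2, -0.4, -0.6, -1, -1],
  squeeze=60,
)

```text
t: 9.2
position: [0.4734, 0.1229, 0.0728]
orientation: [180.0, 0.0, -172.6]
ft_force: [-0.8, 0.1, 5.6]
finger_gap: 0.021
grip_force: 59.1
```

```bash
python3 st.py
```

```text
t 9.2
position [0.4734 0.1229 0.0728]
orientation [ 179.9985    0.0441 -172.6021]
ft_force [-0.8042  0.0709  5.5898]
moment [-0.003   0.1344  0.0066]
finger_gap 0.021016081701086032
grip_force 59.07958745956421
```

Emit:
send_rows(
  dp=[
    [0, 0, -0.01],
    [0, 0, -0.02],
    [0, 0, -0.03],
    [0, 0, -0.035],
    [0, 0, -0.03],
  ],
  twist=[
    [0, 0, 0],
    [0, 0, 0],
    [0, 0, 0],
    [0, 0, 0],
    [0, 0, 0],
  ],
  grip=[-1, -1, -1, -1, -1],
)

```text
t: 9.7
position: [0.4723, 0.1227, 0.1984]
orientation: [-180.0, -0.0, -172.6]
ft_force: [0.5, -0.4, -0.8]
finger_gap: 0.0212
grip_force: 58.7
```

Emit:
send_rows(
  dp=[
    [0.0045, -0.0345, 0],
    [0.0045, -0.0345, 0],
    [0.0045, -0.0345, 0],
    [0.0045, -0.0345, 0],
    [0.0045, -0.0345, 0],
    [0.0045, -0.0345, 0],
    [0.0045, -0.0345, 0],
    [0.0045, -0.0345, 0],
    [0.0045, -0.0345, 0],
    [0.0045, -0.0345, 0],
    [0.0004, -0.0344, 0],
    [0, 0, 0],
  ],
  twist=[
    [0, 0, 0],
    [0, 0, 0],
    [0, 0, 0],
    [0, 0, 0],
    [0, 0, 0],
    [0, 0, 0],
    [0, 0, 0],
    [0, 0, 0],
    [0, 0, 0],
    [0, 0, 0],
    [0, 0, 0],
    [0, 0, 0],
  ],
  grip=[-1, -1, -1, -1, -1, -1, -1, -1, -1, -1, -1, -1],
)

```text
t: 10.9
position: [0.4768, -0.2632, 0.1974]
orientation: [-179.9, 0.0, -172.8]
ft_force: [0.3, 0.2, -2.4]
finger_gap: 0.0212
grip_force: 59.3
```

Emit:
send_rows(
  dp=[
    [0, 0, 0.005],
    [0, 0, 0.008],
    [0, 0, 0.008],
    [0, 0, 0.008],
    [0, 0, 0.008],
    [0, 0, 0.008],
    [0, 0, 0.008],
    [0, 0, 0.007],
    [0, 0, 0],
    [0, 0, 0],
    [0, 0, 0],
    [0, 0, 0],
  ],
  twist=[
    [0, 0, 8.2],
    [0, 0, 8.2],
    [0, 0, 8.2],
    [0, 0, 8.2],
    [0, 0, 8.2],
    [0, 0, 8.2],
    [0, 0, 8.2],
    [0, 0, 8.2],
    [0, 0, 8.2],
    [0, 0, 8.2],
    [0, 0, 0],
    [0, 0, 0],
  ],
  grip=[-1, -1, -1, -1, -1, -1, -1, -1, -1, -1, -1, -1],
)

```text
t: 12.1
position: [0.4763, -0.2585, 0.1371]
orientation: [-180.0, -0.0, 105.6]
ft_force: [-0.7, -0.9, -2.3]
finger_gap: 0.0212
grip_force: 59.3
```

```bash
python3 - <<'E'
from h import *
T=[camera("top") for _ in range(2)];S=[camera("scene") for _ in range(2)]
t=np.mean(T,0).astype(np.uint8)[:,:,::-1].copy();s=np.mean(S,0).astype(np.uint8)[:,:,::-1].copy()
cv2.imwrite("pics/top2.png",t);cv2.imwrite("pics/scene2.png",s)
z=lambda im,x,y,w,h,k:cv2.resize(im[y:y+h,x:x+w],None,fx=k,fy=k,interpolation=cv2.INTER_CUBIC)
o=np.zeros((600,800,3),np.uint8)
def put(a,x,y): o[y:y+a.shape[0],x:x+a.shape[1]]=a
put(z(t,300,195,80,75,5),0,0);put(z(s,322,150,50,75,8),400,0)
put(z(t,180,190,60,60,3),0,400)
cv2.imwrite("pics/zoom3.png",o)
p=read_state()["position"];q=p+np.array([0,0,-.0178]);print(p,[proj("scene",q+[0,0,d]).round(1).tolist() for d in (.052,.006,0,-.034,-.038)])
E
python3 st.py
```

```text
[ 0.4766477  -0.2590759   0.13731167] [[[350.6, 160.6]], [[349.0, 178.0]], [[348.8, 180.2]], [[347.6, 192.6]], [[347.5, 194.0]]]
t 12.3
position [ 0.4766 -0.2591  0.1373]
orientation [-179.9993   -0.0065  105.4668]
ft_force [-1.0061  0.3564 -1.3698]
moment [-0.0002 -0.0008  0.0062]
finger_gap 0.021449490171475592
grip_force 59.33427929878235
```

View pics/zoom3.png

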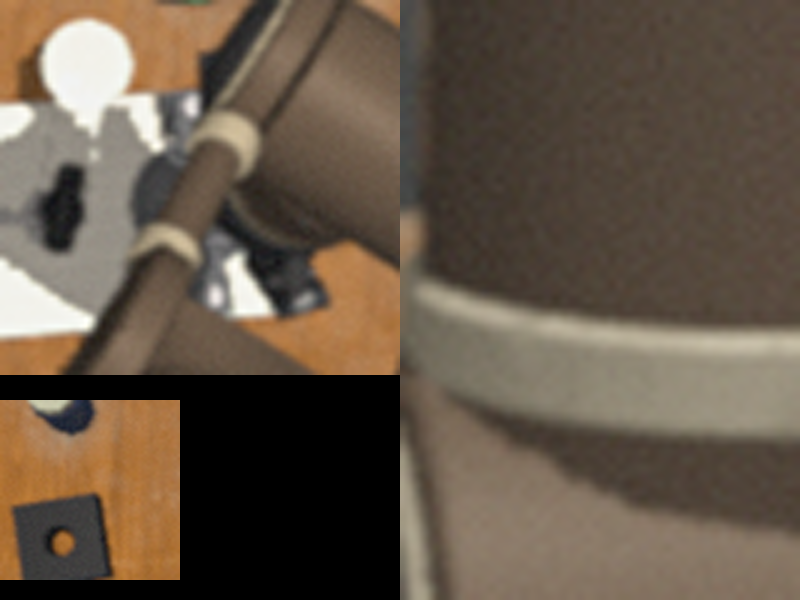

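The arm hides the tool in both views, so I'll insert by feel.

Emit:
send_rows(
  dp=[
    [0, 0.0005, 0.01],
    [0, 0, 0.008],
    [0, 0, 0.004],
    [0, 0, 0.003],
    [0, 0, 0.003],
  ],
  twist=[
    [0, 0, 0],
    [0, 0, 0],
    [0, 0, 0],
    [0, 0, 0],
    [0, 0, 0],
  ],
  grip=[-1, -1, -1, -1, -1],
)

```text
t: 12.8
position: [0.477, -0.259, 0.1087]
orientation: [-180.0, -0.0, 105.4]
ft_force: [0.7, 0.6, -0.9]
finger_gap: 0.0214
grip_force: 59.3
```

Emit:
send_rows(
  dp=[
    [0, 0, 0.002],
    [0, 0, 0],
  ],
  twist=[
    [0, 0, 0],
    [0, 0, 0],
  ],
  grip=[-1, -1],
)

```text
t: 13.0
position: [0.477, -0.2589, 0.107]
orientation: [-180.0, -0.0, 105.4]
ft_force: [-0.9, 0.2, -2.1]
finger_gap: 0.0214
grip_force: 59.3
```

```bash
python3 st.py
```

```text
t 13.0
position [ 0.477  -0.2589  0.107 ]
orientation [-179.9757   -0.0355  105.3908]
ft_force [-0.9011  0.1731 -2.0513]
moment [0.2274 0.0197 0.0068]
finger_gap 0.021386262901733493
grip_force 59.31497097015381
```

Emit:
send_rows(
  dp=[
    [0, 0, 0.003],
    [0, 0, 0.003],
    [0, 0, 0.002],
    [0, 0, 0],
  ],
  twist=[
    [0, 0, 0],
    [0, 0, 0],
    [0, 0, 0],
    [0, 0, 0],
  ],
  grip=[-1, -1, -1, -1],
)

```text
t: 13.4
position: [0.477, -0.259, 0.0988]
orientation: [-180.0, -0.0, 105.4]
ft_force: [-0.3, 1.7, -1.7]
finger_gap: 0.021
grip_force: 59.3
```

```bash
python3 st.py
```

```text
t 13.4
position [ 0.477  -0.259   0.0988]
orientation [-179.9804   -0.0265  105.3912]
ft_force [-0.2962  1.6606 -1.7295]
moment [ 0.2881 -0.0238 -0.0171]
finger_gap 0.021046276742519826
grip_force 59.28163468837738
```

Emit:
send_rows(
  dp=[
    [0, 0, 0.001],
    [0, 0, 0.001],
    [0, 0, 0.001],
    [0, 0, 0],
  ],
  twist=[
    [0, 0, 0],
    [0, 0, 0],
    [0, 0, 0],
    [0, 0, 0],
  ],
  grip=[-1, -1, -1, -1],
)

```text
t: 13.8
position: [0.4773, -0.259, 0.0976]
orientation: [-180.0, -0.0, 105.4]
ft_force: [-2.5, 4.1, 6.1]
finger_gap: 0.021
grip_force: 60.7
```

```bash
python3 st.py
```

```text
t 13.8
position [ 0.4773 -0.259   0.0976]
orientation [-179.9838   -0.0374  105.3894]
ft_force [-2.5156  4.1316  6.1243]
moment [ 0.7192  0.565  -0.0277]
finger_gap 0.02101926990860622
grip_force 60.68952441215515
```

The key is resting on the hub face at the expected height. I'll search by twisting under light pressure.

Emit:
send_rows(
  dp=[
    [0, 0, 0.001],
    [0, 0, 0],
    [0, 0, 0],
    [0, 0, 0],
    [0, 0, 0],
    [0, 0, 0],
    [0, 0, 0],
  ],
  twist=[
    [0, 0, 0],
    [0, 0, -2.5],
    [0, 0, -2.5],
    [0, 0, -2.5],
    [0, 0, -2.5],
    [0, 0, -2.5],
    [0, 0, 0],
  ],
  grip=[-1, -1, -1, -1, -1, -1, -1],
)

```text
t: 14.5
position: [0.4767, -0.2591, 0.0974]
orientation: [-179.9, -0.1, 117.9]
ft_force: [-5.0, 4.1, 11.8]
finger_gap: 0.0218
grip_force: 61.2
```

Emit:
send_rows(
  dp=[
    [0, 0, 0],
    [0, 0, 0],
    [0, 0, 0],
    [0, 0, 0],
    [0, 0, 0],
    [0, 0, 0],
    [0, 0, 0],
  ],
  twist=[
    [0, 0, 4],
    [0, 0, 4],
    [0, 0, 4],
    [0, 0, 2.5],
    [0, 0, 2.5],
    [0, 0, 2.5],
    [0, 0, 0],
  ],
  grip=[-1, -1, -1, -1, -1, -1, -1],
)

```text
t: 15.2
position: [0.4782, -0.2587, 0.0975]
orientation: [179.9, -0.0, 98.3]
ft_force: [-2.1, 5.3, 11.0]
finger_gap: 0.0212
grip_force: 60.9
```

```bash
python3 st.py
```

```text
t 15.2
position [ 0.4782 -0.2587  0.0975]
orientation [179.916   -0.0353  98.3422]
ft_force [-2.0801  5.2872 10.9874]
moment [1.0328 0.4829 0.0521]
finger_gap 0.02117794309514951
grip_force 60.92044472694397
```

Emit:
send_rows(
  dp=[
    [0.001, 0, 0],
    [0, 0, 0],
    [0, 0, 0],
    [0, 0, 0],
    [0, 0, 0],
    [0, 0, 0],
    [0, 0, 0],
    [0, 0, 0],
    [0, 0, 0],
    [0, 0, 0],
    [0, 0, 0],
    [0, 0, 0],
  ],
  twist=[
    [0, 0, -2],
    [0, 0, -4],
    [0, 0, -4],
    [0, 0, -4],
    [0, 0, -4],
    [0, 0, -4],
    [0, 0, -4],
    [0, 0, -4],
    [0, 0, -4],
    [0, 0, -4],
    [0, 0, -4],
    [0, 0, -4],
  ],
  grip=[-1, -1, -1, -1, -1, -1, -1, -1, -1, -1, -1, -1],
)

```text
t: 16.4
position: [0.4772, -0.2589, 0.0958]
orientation: [-180.0, 0.1, 144.6]
ft_force: [-0.2, -0.3, -2.0]
finger_gap: 0.0213
grip_force: 59.3
```

```bash
python3 st.py
```

```text
t 16.4
position [ 0.4772 -0.2589  0.0958]
orientation [-179.9534    0.0858  144.5667]
ft_force [-0.2302 -0.32   -1.9625]
moment [ 0.006   0.1988 -0.0679]
finger_gap 0.02132388621708475
grip_force 59.32369530200958
```

The shaft dropped by 1.7 mm and the force went to zero, so the key has entered the keyway. I'll push it down.

Emit:
send_rows(
  dp=[
    [0, 0, 0.001],
    [0, 0, 0.001],
    [0, 0, 0.001],
    [0, 0, 0.001],
    [0, 0, 0],
  ],
  twist=[
    [0, 0, 0],
    [0, 0, 0],
    [0, 0, 0],
    [0, 0, 0],
    [0, 0, 0],
  ],
  grip=[-1, -1, -1, -1, -1],
)

```text
t: 16.9
position: [0.4771, -0.2582, 0.091]
orientation: [180.0, 0.0, 144.4]
ft_force: [-0.5, -0.2, -2.5]
finger_gap: 0.0208
grip_force: 59.3
```

```bash
python3 st.py
```

```text
t 16.9
position [ 0.4771 -0.2582  0.091 ]
orientation [179.9966   0.0017 144.3694]
ft_force [-0.5062 -0.1676 -2.4606]
moment [ 0.0149 -0.0321 -0.0461]
finger_gap 0.020835073652654374
grip_force 59.31207239627838
```

Emit:
send_rows(
  dp=[
    [0, 0, 0.003],
    [0, 0, 0.003],
    [0, 0, 0.003],
    [0, 0, 0.002],
    [0, 0, 0.001],
    [0, 0, 0],
  ],
  twist=[
    [0, 0, 0],
    [0, 0, 0],
    [0, 0, 0],
    [0, 0, 0],
    [0, 0, 0],
    [0, 0, 0],
  ],
  grip=[-1, -1, -1, -1, -1, -1],
)

```text
t: 17.5
position: [0.477, -0.258, 0.0791]
orientation: [180.0, -0.0, 144.4]
ft_force: [-0.2, 1.0, -1.0]
finger_gap: 0.0216
grip_force: 59.3
```

```bash
python3 st.py
```

```text
t 17.5
position [ 0.477  -0.258   0.0791]
orientation [179.9946  -0.0132 144.3899]
ft_force [-0.1519  0.9856 -1.0244]
moment [-0.0142  0.068   0.0269]
finger_gap 0.02162100481530092
grip_force 59.32746648788452
```

Emit:
send_rows(
  dp=[
    [0, 0, 0.001],
    [0, 0, 0.001],
    [0, 0, 0.001],
    [0, 0, 0],
    [0, 0, 0],
  ],
  twist=[
    [0, 0, 0],
    [0, 0, 0],
    [0, 0, 0],
    [0, 0, 0],
    [0, 0, 0],
  ],
  grip=[-1, -1, -1, -1, -1],
)

```text
t: 18.0
position: [0.4772, -0.2583, 0.0778]
orientation: [-180.0, -0.0, 144.4]
ft_force: [-3.5, 2.5, 7.2]
finger_gap: 0.0212
grip_force: 60.8
```

```bash
python3 st.py
```

```text
t 18.0
position [ 0.4772 -0.2583  0.0778]
orientation [-179.9913   -0.0106  144.3972]
ft_force [-3.464   2.4637  7.1699]
moment [0.2962 0.5362 0.0143]
finger_gap 0.021187051234171916
grip_force 60.77231526374817
```

Emit:
send_rows(
  dp=[
    [0.0006, 0, 0.0004],
    [0, 0, 0],
    [0, 0, 0],
    [0, 0, 0],
  ],
  twist=[
    [0, 0, 0],
    [0, 0, 0],
    [0, 0, 0],
    [0, 0, 0],
  ],
  grip=[-1, -1, -1, -1],
)

```text
t: 18.4
position: [0.4771, -0.2583, 0.0778]
orientation: [-180.0, 0.1, 144.4]
ft_force: [-2.5, 1.2, 8.4]
finger_gap: 0.0213
grip_force: 60.8
```

```bash
python3 - <<'E'
from h import *
t=camera("top")[:,:,::-1];s=camera("scene")[:,:,::-1]
z=lambda im,x,y,w,h,k:cv2.resize(im[y:y+h,x:x+w],None,fx=k,fy=k,interpolation=cv2.INTER_CUBIC)
cv2.imwrite("pics/zoom4.png",np.vstack([z(t,150,165,270,110,2.9),z(s,150,150,270,95,2.9)]))
E
python3 st.py
```

```text
t 18.5
position [ 0.4771 -0.2583  0.0778]
orientation [-179.9922    0.0611  144.3946]
ft_force [-3.6922  1.266   9.2197]
moment [ 0.2172  0.5239 -0.0197]
finger_gap 0.020834545165372302
grip_force 60.80809235572815
```

View pics/zoom4.png

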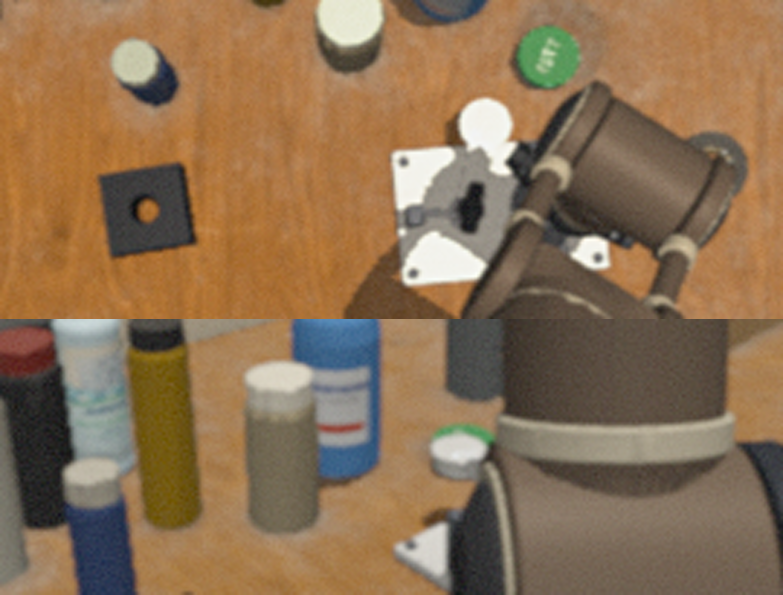

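The picture shows the guard still open (disc at the rear) and the block empty. The tin and the tape roll are where they were, and I moved nothing near the wick case. The shaft is seated at the expected height with about 9–10 N pressing down, so I'm handing in.

```bash
python3 -c "
from cell import *
print(finish_job())"
```

```text
the job is handed in; nothing more can be done
None
```

The job is handed in: the guard is latched open, and the keyed shaft is home in the bore by height and force readings (the arm hid the collar from both cameras), still gripped and pressed down with about 9–10 N.

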